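# Restock the drinks-counter caddy

## Robot

A 6-joint arm with a two-finger parallel gripper is mounted at the origin on the work surface. World frame = base frame: x ahead of the robot, y to its left, z up, the work surface at z = 0. Lengths are in m, angles in degrees, forces in N, time in s.
With the tool pointing down it reaches from about 0.325 to 0.85 m from the base axis. Payload 15.5 kg.
Tool frame: the origin (TCP) lies midway between the tips of the shut fingers; the grasp point (between the pads) lies 19 mm behind it; y points along the fingers, x is the direction in which the jaws open and shut, and the axes are right-handed (so a half turn about y gives the same grasp; the last joint's range is limited). The gripper opens to 91 mm and grips with 3 to 60 N. Pads are 32 mm wide; open, the fingers measure 118 mm over their backs; the gripper's body (76 mm by 178 mm) begins 60 mm behind the grasp point.
Start: joints at [-76.576, 28.281, 77.091, -0, 74.628, -5.472], TCP at [0.202, -0.591, 0.214] pointing down, gripper open.
Joint ranges: [-166.48, 166.48], [-47.26, 123.95], [12.59, 153.08], [-70.14, 250.14], [6.76, 159.57], [-176.63, 176.63]. Speed limits (degrees/s): [108.29, 108.29, 147.25, 172.46, 172.46, 172.46].

## Interface

Orientations are given as a 3x3 rotation matrix whose columns are the frame's x, y, z axes.
In Python, from bench import ctrl gives the robot as it stands. The module is installed in compiled form; this text tells all that it offers. Calls block until the motion is done:
- ctrl.goto(position, orientation): joint-space move of the TCP to a pose.
- ctrl.move_l(position, vel=0.15, ori=None, contact_N=None): straight line of the TCP; ori=None keeps the orientation; vel is the mean speed in m/s. With contact_N (N) it stops when the force on the tool has changed by that much, and returns True; else False.
- ctrl.movej(angles): joint-space move.
- ctrl.command_gripper(opening): opening from 0.0 (shut) to 1.0 (fully open); the grip force is fixed at half the most; returns when the fingers have stopped.
- ctrl.sleep(seconds).
- ctrl.ik(position, orientation): joint angles nearest the present ones, or None.
- ctrl.read_camera(name): name is "side" or "top" or "wrist"; returns the picture (420x560x3 uint8, blue, green, red); there is no depth.
- ctrl.camera_params(name): a dict with "fx", "fy", "cx", "cy" (pixels), "pose" (4x4, takes a point from camera to world coordinates); the wrist camera has in their place "T_tool_cam" (4x4, takes a point from camera to tool coordinates, whose origin is the TCP and whose axes are the tool frame's). Camera axes: x right, y up, looking along -z (the intrinsics and any distortion apply to the point x, -y, -z); pixel columns grow to the right and rows downward; lengths in m; the calibration is good to about 2 mm. A picture is of the moment at which its call begins: read the wrist's pose just before it. camera_params takes no time and is no camera call.
A pose or a line that the arm cannot do raises ctrl.MotionError and nothing moves.
- ctrl.sign_off(): hands the job in, once; it reports no verdict.
Readings, each from a call of its own:
- ctrl.current_t(): time.
- ctrl.current_q(): joint angles.
- ctrl.current_dq(): joint speeds.
- ctrl.current_effort(): joint torques, N m.
- ctrl.current_tool_pos(): TCP position.
- ctrl.current_eef_rot(): TCP orientation.
- ctrl.current_contact_force(): force on the tool from outside, world axes, zero at the start.
- ctrl.current_wrist_torque(): the same for the moment, N m.
- ctrl.current_grip_width(): opening from 0.0 (shut) to 1.0 (fully open).
Only numpy, scipy, OpenCV 4.12 (cv2) and the standard library are available. Lean on these libraries where they do the work, as an engineer would, in place of code of your own. Each camera call takes 0.05 s, during which the arm holds its last target.

## Task

Restock the green caddy on the drinks counter: stand the stack of wide flat lids in the wide round pocket, the stack of small lids in the small round pocket, the full carton of wooden stirrers in the oblong pocket and the square carton of sugar sachets in the square pocket, each upright and right down on its pocket's floor. Leave the stack of domed lids and the empty stirrer carton standing where they are, and let go of everything at the end.

Things in the scene. Friction and masses are not known exactly. Their poses are not given: they have to be found in the camera images.
- wide_lids_mid (a point): Stack of wide flat yellow lids, one rigid piece: an upright cylinder 62 mm in diameter and 70 mm tall, flat top with a thin raised rim and a short dark slit, about 90 g. Loose, upright on the counter at the start. This point is its centre, half-way up; z is up.
- small_lids_mid (a point): Stack of small flat yellow lids, one rigid piece: an upright cylinder 44 mm in diameter and 70 mm tall, flat top with a thin raised rim and a short dark slit, about 50 g. Loose, upright on the counter at the start. This point is its centre, half-way up; z is up.
- stirrer_box_mid (a point): Full brown cardboard carton of wooden stirrers, rigid: 36 mm (its x) by 58 mm (its y), 76 mm tall, the pale stick ends showing in its top, about 140 g. Loose, upright on the counter at the start. This point is its centre, half-way up; z is up.
- sachet_box_mid (a point): Brown cardboard carton of white paper sugar sachets, rigid: square, 52 x 52 mm along its x and y, 70 mm tall, the white sachet edges showing in its top, about 160 g. Loose, upright on the counter at the start. This point is its centre, half-way up; z is up.
- domed_lids_c (a point): Look-alike that stays: a stack of yellow lids, 62 mm in diameter, whose top is a dome with a small dark hole in the middle; 74 mm tall in all (56 mm of straight side, 18 mm of dome). Loose, not to be moved. This point is its centre, half-way up; z is up.
- empty_box_mid (a point): Look-alike that stays: an empty open-topped brown cardboard carton, 36 mm (its x) by 58 mm (its y), 76 mm tall, its hollow inside to be seen from above. Loose and light, not to be moved. This point is its centre, half-way up; z is up.
- well_wide_floor (a point): Wide round pocket of the caddy, 82 mm in diameter, floor lined black, for the wide flat lids. It is 12 mm deep, in a green block 112 x 112 x 18 mm. Four such blocks, in any order, sit 2 x 2 with centres 116 mm apart in a fixed green tray (244 mm square, rim 20 mm high) whose place and yaw vary. This point: centre of the pocket floor, 12 mm above the counter; rim top 24 mm above the counter; z up, x and y along the tray sides.
- well_small_floor (a point): Small round pocket of the caddy, 62 mm in diameter, floor lined black, for the small lids; otherwise as the wide pocket: 12 mm deep, in a 112 mm block of the same tray, fixed. This point is the centre of the pocket's floor, 12 mm above the counter.
- slot_oblong_floor (a point): Oblong pocket of the caddy, 56 mm (its x) by 78 mm (its y), floor lined black, for the stirrer carton (long side along the pocket's long side); 12 mm deep, in a 112 mm block of the same tray, fixed. This point is the centre of the pocket's floor, 12 mm above the counter.
- well_square_floor (a point): Square pocket of the caddy, 72 x 72 mm along its x and y, floor lined black, for the sachet carton (sides parallel to the pocket's); 12 mm deep, in a 112 mm block of the same tray, fixed. This point is the centre of the pocket's floor, 12 mm above the counter.
Not all that is in view belongs to the job. Leave any pink or turquoise look-alike of the part that bears wide_lids_mid alone.

How it is judged (in metres and radians):
At the end, for the whole second after the job is handed in: Each of the four things stands upright (within 0.1 rad) in its own pocket, its centre within 16 mm of the pocket's centre horizontally, its underside on the pocket's floor within 4 mm, released and at rest; the domed lids and the empty carton stand within 20 mm of where they were (horizontal distance between wide_lids_mid and well_wide_floor below 0.016 m and z of wide_lids_mid in the frame of well_wide_floor between 0.031 and 0.039 m and angle between each of wide_lids_mid, small_lids_mid, stirrer_box_mid, sachet_box_mid, domed_lids_c, empty_box_mid's own z axis and vertical below 0.1 rad and linear speed of each of wide_lids, small_lids, stirrer_box, sachet_box below 0.02 m/s and angular speed of each of wide_lids, small_lids, stirrer_box, sachet_box below 0.2 rad/s and horizontal distance between small_lids_mid and well_small_floor below 0.016 m and z of small_lids_mid in the frame of well_small_floor between 0.031 and 0.039 m and horizontal distance between stirrer_box_mid and slot_oblong_floor below 0.016 m and z of stirrer_box_mid in the frame of slot_oblong_floor between 0.034 and 0.042 m and horizontal distance between sachet_box_mid and well_square_floor below 0.016 m and z of sachet_box_mid in the frame of well_square_floor between 0.031 and 0.039 m and distance of each of domed_lids_c, empty_box_mid from where it was at the start of the episode below 0.02 m); the robot touches nothing.
It fails at once if the domed-lid stack is moved by more than 20 mm, lifted or tipped over (distance of domed_lids_c from where it was at the start of the episode above 0.02 m or angle between domed_lids_c's own z axis and vertical above 0.3 rad).
It fails at once if the empty carton is moved by more than 20 mm, lifted or tipped over (distance of empty_box_mid from where it was at the start of the episode above 0.02 m or angle between empty_box_mid's own z axis and vertical above 0.3 rad).
It also fails if it takes over 98 s, if anything falls off the work surface, if the arm or the gripper's body presses on something with over 40 N, if the wrist force passes 120 N, or if a joint passes its speed limit or range.

## Working session

There is one attempt and no reset: what is moved stays moved. The work goes in short steps, each a Python script; the robot and the scene stay as the last script left them, time stands still between calls to the robot, and variables do not carry over. Pictures are saved under pics/ and viewed, and the job is handed in when it is done.

```bash
mkdir -p pics; python3 - <<'E'
from bench import ctrl
import cv2
for n in ("side","top","wrist"):
    im=ctrl.read_camera(n); cv2.imwrite(f"pics/{n}0.png",im); p=ctrl.camera_params(n); print(n,p)
print(ctrl.current_t(),ctrl.current_tool_pos(),ctrl.current_eef_rot())
E
```

```text
side {'fx': 414.26785319351154, 'fy': 414.26785319351154, 'cx': 284.3620972700543, 'cy': 209.62851311739158, 'pose': array([[-0.74665198,  0.34160359, -0.57080453, -0.00420868],
       [-0.6650107 , -0.40456358,  0.62776514,  0.639093  ],
       [-0.0164799 ,  0.84831321,  0.52923824,  0.61024303],
       [ 0.        ,  0.        ,  0.        ,  1.        ]])}
top {'fx': 385.15541884868486, 'fy': 385.15541884868486, 'cx': 281.79880730572455, 'cy': 213.60694718160477, 'pose': array([[-6.57531196e-03,  9.95612199e-01, -9.33440647e-02,
         5.06570428e-01],
       [-9.99964353e-01, -7.04097066e-03, -4.66016456e-03,
        -6.63960311e-04],
       [-5.29694951e-03,  9.33100952e-02,  9.95623005e-01,
         1.15414461e+00],
       [ 0.00000000e+00,  0.00000000e+00,  0.00000000e+00,
         1.00000000e+00]])}
wrist {'fx': 341.0154389359366, 'fy': 341.0154389359366, 'cx': 281.403191419406, 'cy': 207.78837970248296, 'T_tool_cam': array([[ 9.99999719e-01, -3.20374769e-04, -6.78016421e-04,
         2.45648489e-04],
       [-5.58002398e-04,  2.86126018e-01, -9.58191834e-01,
        -1.70050366e-01],
       [ 5.00978625e-04,  9.58191943e-01,  2.86125758e-01,
         8.03376296e-02],
       [ 0.00000000e+00,  0.00000000e+00,  0.00000000e+00,
         1.00000000e+00]])}
0.15 [ 0.20236178 -0.59105445  0.21350387] [[ 3.23864748e-01 -1.69103205e-04  9.46103375e-01]
 [-9.46103002e-01  8.48781116e-04  3.23864771e-01]
 [-8.57801249e-04 -9.99999625e-01  1.14901232e-04]]
```

View pics/top0.png

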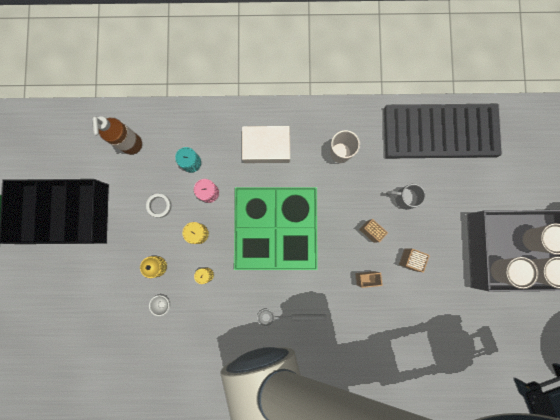

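View pics/side0.png

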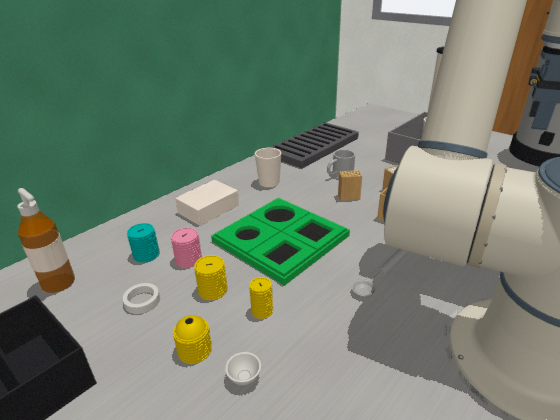

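View pics/wrist0.png

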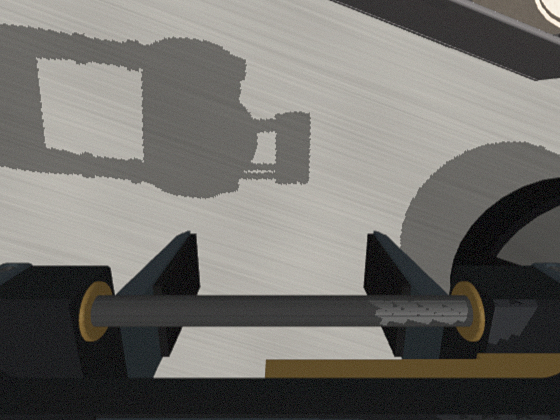

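```bash
python3 - <<'E'
import cv2,numpy as np
im=cv2.imread("pics/top0.png")
a=cv2.resize(im[210:300,130:230],None,fx=4,fy=4,interpolation=cv2.INTER_CUBIC)
b=cv2.resize(im[210:300,345:440],None,fx=4,fy=4,interpolation=cv2.INTER_CUBIC)
cv2.imwrite("pics/zoom1.png",np.hstack([a,b]))
cv2.imwrite("pics/zoom2.png",cv2.resize(im[180:275,228:324],None,fx=6,fy=6,interpolation=cv2.INTER_CUBIC))
E
```

```text
(no output)
```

View pics/zoom1.png

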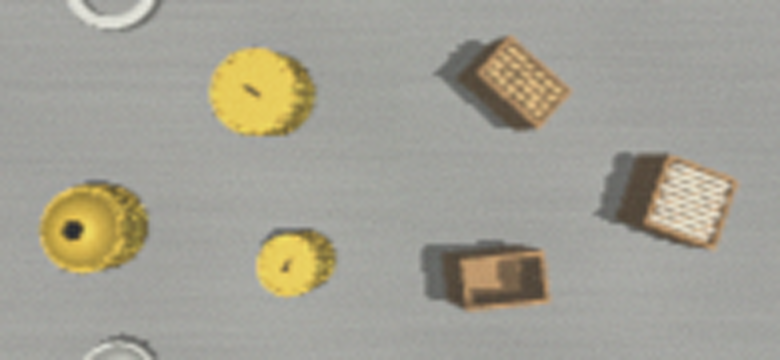

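View pics/zoom2.png

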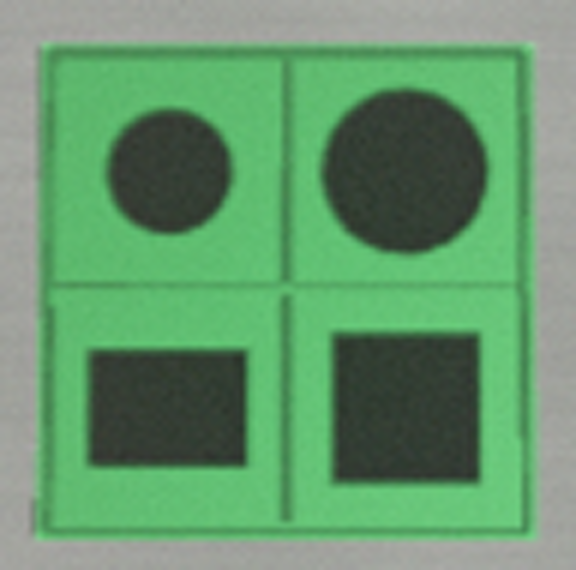

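```bash
cat > h.py <<'E'
import numpy as np, cv2
def ray(P,uv,z):
    uv=np.atleast_2d(np.asarray(uv,float)); T=P["pose"]
    d=np.c_[(uv[:,0]-P["cx"])/P["fx"],-(uv[:,1]-P["cy"])/P["fy"],-np.ones(len(uv))]@T[:3,:3].T
    o=T[:3,3]; return o+d*((z-o[2])/d[:,2])[:,None]
def biggest(m):
    c,_=cv2.findContours(m.astype(np.uint8),cv2.RETR_EXTERNAL,cv2.CHAIN_APPROX_NONE)
    return max(c,key=cv2.contourArea)[:,0,:].astype(float)
E
cat > meas.py <<'E'
from h import *
from bench import ctrl
P=ctrl.camera_params("top")
S=4
im=cv2.imread("pics/top0.png")
big=cv2.resize(im,None,fx=S,fy=S,interpolation=cv2.INTER_CUBIC)
big=cv2.GaussianBlur(big,(0,0),2)
hsv=cv2.cvtColor(big,cv2.COLOR_BGR2HSV)
H,Sa,V=[hsv[...,i].astype(int) for i in range(3)]
out=big.copy()
def reg(m,x,y,w,h):
    k=np.zeros(m.shape,bool); k[y*S:(y+h)*S,x*S:(x+w)*S]=1; return m&k
def up(c): return (c+0.5)/S-0.5
def rep(n,m,z,rnd):
    m=cv2.morphologyEx(m.astype(np.uint8),cv2.MORPH_OPEN,np.ones((7,7)))
    m=cv2.morphologyEx(m,cv2.MORPH_CLOSE,np.ones((15,15)))
    c=biggest(m)
    cv2.polylines(out,[c.astype(np.int32)],True,(255,0,255),1)
    X=ray(P,up(c),z)
    if rnd: 
        r=cv2.fitEllipse((X[:,:2]*1000).astype(np.float32))
    else: r=cv2.minAreaRect((X[:,:2]*1000).astype(np.float32))
    print(n,np.round(r[0],1),np.round(r[1],1),round(r[2],1))
yel=(H>15)&(H<35)&(Sa>110)
for n,b in (("wide",(180,218,32,30)),("small",(190,263,26,24))):
    rep(n,reg(yel&(V>190),*b),.07,True)
rep("dome whole",reg(yel,135,250,35,32),.056,True)
br=(H<28)&(Sa>40)
for n,b,z in (("stir",(355,215,35,30),.076),("sach",(396,243,38,34),.07),("empty",(350,268,38,24),.076)):
    x,y,w,h=b
    print([np.percentile(V[y*S:(y+h)*S,x*S:(x+w)*S][br[y*S:(y+h)*S,x*S:(x+w)*S]],q) for q in (10,30,50,70,90)])
    top=(V>120)&((Sa>60)|(V>200))
    rep(n,reg(top,*b),z,False)
g=(H>45)&(H<75)&(Sa>60)
rep("tray",reg(g,225,178,100,100),.02,False)
dk=(V<110)
for n,b,r in (("pk small",(240,192,32,33),1),("pk wide",(278,190,36,36),1),("pk obl",(238,234,36,28),0),("pk sq",(280,232,32,32),0)):
    rep(n,reg(dk&(V<95),*b),.018,r)
cv2.imwrite("pics/meas.png",cv2.resize(out[170*S:300*S,130*S:440*S],(800,335),interpolation=cv2.INTER_AREA))
E
python3 meas.py
```

```text
wide [556.9 255.1] [59.  59.3] 103.5
small [435.2 229.6] [40.5 41.1] 111.6
dome whole [461.6 371. ] [60.3 74.2] 7.6
[np.float64(88.0), np.float64(143.19999999999982), np.float64(166.0), np.float64(175.0), np.float64(189.0)]
stir [ 559.9 -257. ] [60.3 37.7] 46.2
[np.float64(85.0), np.float64(110.0), np.float64(168.0), np.float64(191.0), np.float64(210.0)]
sach [ 474.8 -372.2] [53.6 54.5] 68.9
[np.float64(85.0), np.float64(96.0), np.float64(120.0), np.float64(153.0), np.float64(185.0)]
empty [ 423.1 -239.8] [36.2 59.1] 6.7
tray [570.9  24.2] [244.5 244.2] 89.6
pk small [629.9  81.7] [57.7 58.4] 77.2
pk wide [629.2 -34.7] [77.9 78.1] 95.0
pk obl [513.6  82.7] [74.6 53.5] 89.6
pk sq [512.9 -34.3] [68.5 69.5] 89.6
```

View pics/meas.png

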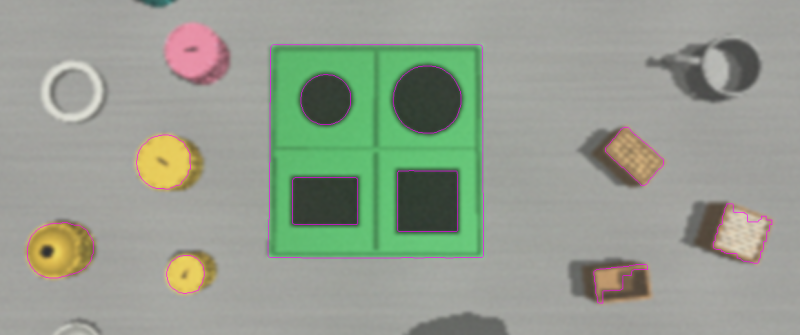

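```bash
cat > pp.py <<'E'
from h import *
from bench import ctrl
def R(a):
    c,s=np.cos(np.radians(a)),np.sin(np.radians(a)); return np.array([[c,0,-s],[s,0,c],[0,-1,0.]])
def best(p,a):
    q0=np.array(ctrl.current_q()); o=[]
    for aa in (a,a+180):
        q=ctrl.ik(p,R(aa))
        if q is not None: o.append((np.abs(np.array(q)-q0).max(),aa))
    print("opts",[(round(float(x),1),y) for x,y in o]); return R(min(o)[1])
ZG=.032; ZT=.18
def pick(xy,a):
    p=np.array([*xy,ZT]); r=best(p,a)
    ctrl.goto(p,r)
    ctrl.move_l([*xy,ZG],vel=.2)
    ctrl.command_gripper(0.0)
    print("width mm",ctrl.current_grip_width()*91, "t",ctrl.current_t())
    ctrl.move_l([*xy,ZT],vel=.2)
    print("width lifted",ctrl.current_grip_width()*91,"F",np.round(ctrl.current_contact_force(),2))
def place(xy,a):
    p=np.array([*xy,ZT]); r=best(p,a)
    ctrl.goto(p,r)
    ctrl.move_l([*xy,ZG+.012+.008],vel=.2)
    hit=ctrl.move_l([*xy,ZG+.012-.004],vel=.03,contact_N=4)
    print("hit",hit,ctrl.current_tool_pos(),"want z",ZG+.012)
    ctrl.command_gripper(1.0)
    ctrl.move_l([*xy,ZT],vel=.2)
    print("t",ctrl.current_t())
E
python3 - <<'E'
from pp import *
pick([.5599,-.257],-43.8)
cv2.imwrite("pics/w1.png",ctrl.read_camera("wrist"))
E
```

```text
opts [(46.4, -43.8), (160.9, 136.2)]
width mm 36.00374099010009 t 3.7083
width lifted 35.909385822397134 F [ 0.81  0.22 -1.82]
```

View pics/w1.png

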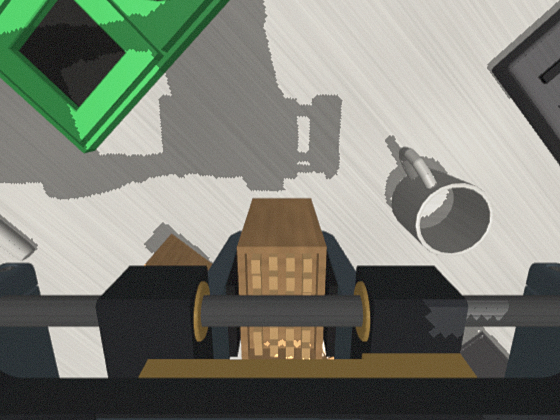

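The picture shows the full stirrer carton (sticks in its top) between the pads at about (282, 280), gripped at 36 mm width and clear of the counter. Place it next.

```bash
python3 - <<'E'
from pp import *
place([.5133,.0825],-0.4)
cv2.imwrite("pics/w2.png",ctrl.read_camera("wrist"))
E
```

```text
opts [(32.8, -0.4)]
hit True [0.51391977 0.08250432 0.04321098] want z 0.044
t 8.875
```

View pics/w2.png

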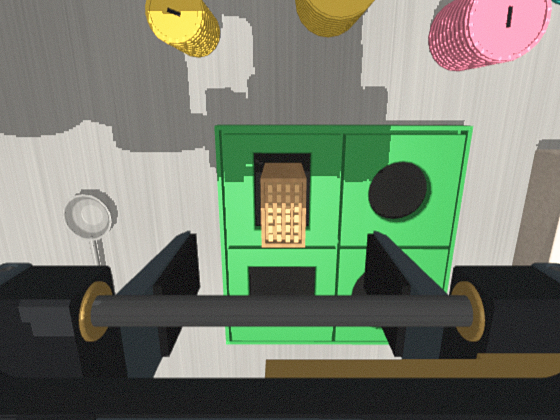

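The stirrer carton stands upright in the oblong pocket (about (283, 205)), with black floor visible around it. It touched down at the right height. Next is the sachet carton.

```bash
python3 - <<'E'
from pp import *
pick([.4748,-.3722],-21.1)
cv2.imwrite("pics/w3.png",ctrl.read_camera("wrist"))
place([.5129,-.0335],-0.4)
cv2.imwrite("pics/w4.png",ctrl.read_camera("wrist"))
cv2.imwrite("pics/w34.png",np.hstack([cv2.resize(cv2.imread(f"pics/w{i}.png"),(400,300)) for i in (3,4)]))
E
```

```text
opts [(46.3, -21.1), (154.4, 158.9)]
width mm 51.42580934032443 t 12.175
width lifted 51.61527129566371 F [ 0.44 -0.5  -1.51]
opts [(33.4, -0.4), (192.7, 179.6)]
hit True [ 0.51347748 -0.03362354  0.04358154] want z 0.044
t 17.125
```

View pics/w34.png

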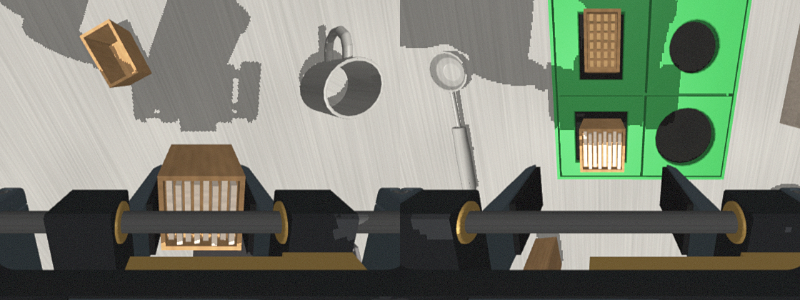

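Left: the sachet carton is held at about (202, 200). Right: it stands in the square pocket at (602, 145), with the stirrers undisturbed at (602, 40). Lids next.

```bash
python3 - <<'E'
from pp import *
pick([.5569,.2551],-65)
cv2.imwrite("pics/w5.png",ctrl.read_camera("wrist"))
place([.6290,-.0344],-90)
cv2.imwrite("pics/w6.png",ctrl.read_camera("wrist"))
cv2.imwrite("pics/w56.png",np.hstack([cv2.resize(cv2.imread(f"pics/w{i}.png"),(400,300)) for i in (5,6)]))
E
```

```text
opts [(94.0, -65), (86.0, 115)]
width mm 61.428226120154605 t 20.025
width lifted 61.56972063841328 F [-0.85 -0.53 -0.91]
opts [(177.4, -90), (27.6, 90)]
hit True [ 0.62959284 -0.0344531   0.04379659] want z 0.044
t 24.7083
```

View pics/w56.png

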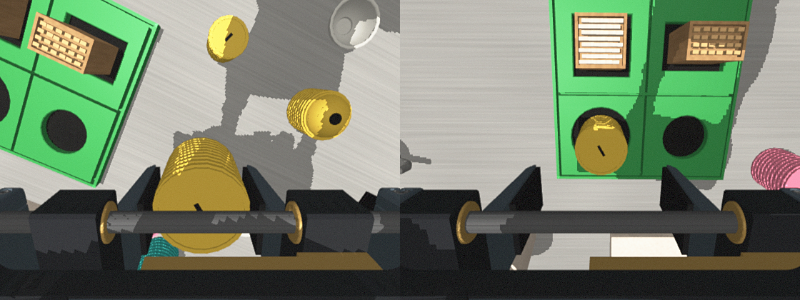

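The flat wide stack with its slit was held at (203, 200) and now stands in the wide pocket at (602, 145). The small lids are last.

```bash
python3 - <<'E'
from pp import *
pick([.4352,.2296],-62)
place([.6295,.0816],-82)
p=ctrl.current_tool_pos()
ctrl.goto([.35,-.40,.25],best([.35,-.40,.25],40))
print(ctrl.current_t())
for n in ("top","side"): cv2.imwrite(f"pics/{n}9.png",ctrl.read_camera(n))
E
```

```text
opts [(181.4, -62), (29.4, 118)]
width mm 43.54862479907171 t 27.675
width lifted 43.46379094854255 F [-0.28  0.36 -1.01]
opts [(181.1, -82), (20.1, 98)]
hit True [0.63009132 0.08167292 0.04338018] want z 0.044
t 32.375
opts [(57.2, 40), (180.8, 220)]
34.3917
```

View pics/top9.png

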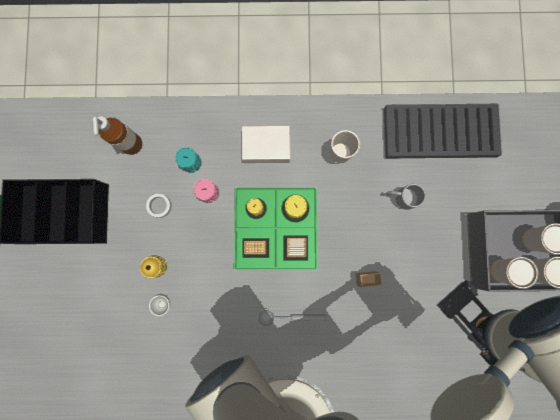

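View pics/side9.png

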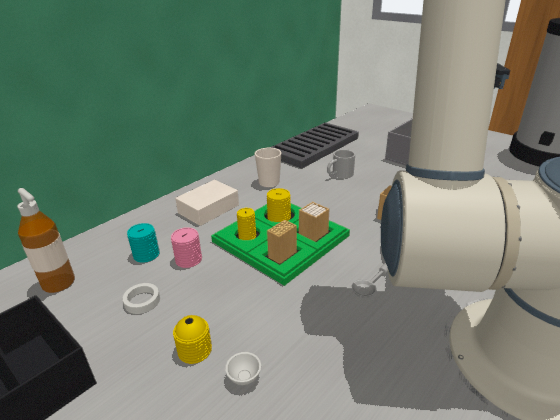

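All four things stand in their pockets. The domed lids (152, 267) and the empty carton (369, 279) look unmoved. I'll measure the final offsets numerically.

```bash
sed -e 's/top0/top9/; s/meas.png/meas9.png/' meas.py | sed '/^yel=/,$d' > m9.py; cat >> m9.py <<'E'
yel=(H>15)&(H<35)&(Sa>110)
rep("wide 629,-34.4",reg(yel&(V>150),278,190,36,36),.082,True)
rep("small 629.5,81.6",reg(yel&(V>150),240,192,32,33),.082,True)
top=(H<28)&(V>120)&((Sa>60)|(V>200))
top2=((H<28)&(V>105)&(Sa>30))|((V>170)&(Sa<60))
rep("stir 513.4,82.5",reg(top,238,234,36,28),.088,False)
rep("sach 513,-34",reg(top2,280,232,32,32),.082,False)
rep("dome",reg(yel,135,250,35,32),.056,True)
rep("empty",reg((H<28)&(Sa>60)&(V>60),350,266,38,26),.076,False)
cv2.imwrite("pics/meas9.png",cv2.resize(out[170*S:300*S,130*S:440*S],(800,335),interpolation=cv2.INTER_AREA))
E
python3 m9.py; python3 - <<'E'
import cv2,numpy as np
a=cv2.imread("pics/top0.png");b=cv2.imread("pics/top9.png")
for n,(x,y,w,h) in {"dome":(133,248,40,34),"empty":(345,262,46,32)}.items():
    g=lambda i:cv2.cvtColor(i[y:y+h,x:x+w],cv2.COLOR_BGR2GRAY).astype(np.float32)
    print(n,cv2.phaseCorrelate(g(a),g(b)))
cv2.imwrite("pics/emp.png",cv2.resize(np.hstack([a[262:294,345:391],b[262:294,345:391]]),None,fx=6,fy=6))
E
```

```text
wide 629,-34.4 [629.4 -34.2] [60.5 61.7] 100.5
small 629.5,81.6 [629.2  81. ] [42.1 44.9] 135.2
stir 513.4,82.5 [514.5  80.6] [59.4 36.4] 89.9
sach 513,-34 [513.9 -34.8] [54.2 53.2] 89.6
dome [461.5 371. ] [60.3 74.2] 7.5
empty [ 423.9 -235. ] [39.8 68.8] 4.6
dome ((0.09180523872120006, 0.03043091378129148), 0.9675611734390259)
empty ((-0.7739240035198414, 0.09169050718342042), 0.2553201348831256)
```

View pics/meas9.png

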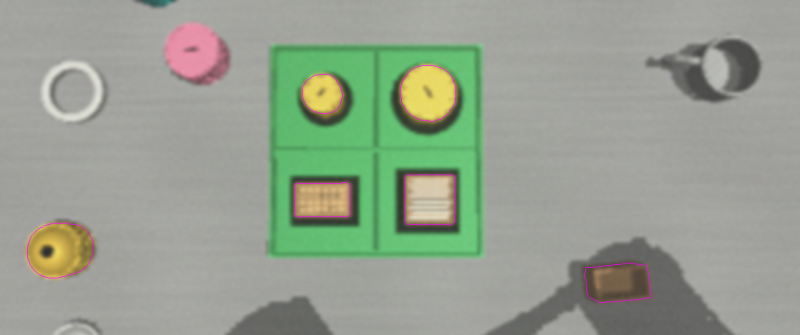

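View pics/emp.png

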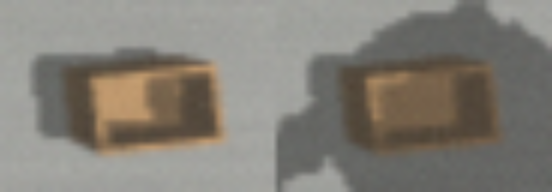

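```bash
python3 - <<'E'
from bench import ctrl
ctrl.sign_off(); print(ctrl.current_t())
E
```

```text
the job is handed in; nothing more can be done
the job is handed in; nothing more can be done
```

All four things are standing in their own pockets, released, and the job was handed in at about 35 s of the 98 s allowed. Sign-off reports no verdict.

- **Position:** in the last top picture, all four are within about 3 mm of their pocket centres (16 mm allowed).
- **Height:** each one touched down within 1 mm of the height expected for its pocket floor. All four look upright in the side view.
- **Domed lids:** they moved less than 1 mm between the first and last top pictures.
- **Empty carton:** the numeric check was inconclusive. The arm's shadow lay over it in the last picture, so my mask also took in its side face and gave a centre 5 mm off. The two crops side by side show it in the same place, and the arm never worked near it.

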